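# Copy a screen-rest angle with a locking bevel gauge

## Task

Lift the bevel gauge out of its holder by its black grip and slide it into the inside corner of the bracket whose arm carries the clamp block and star knob, so that its stock lies flat on the fence and its blade flat along that arm; press the locking lever fully down there. Then carry the locked gauge to the other bracket and slide it fully home into its corner, so that the blade swings the loose arm to the same angle, and let go, leaving the locked gauge lying in that corner. Do not shift the set arm or disturb the jar, tape roll and screwdriver.

Things in the scene. Friction and masses are not known exactly. Their poses are not given: they have to be found in the camera images.
- gauge: Loose bevel gauge, 0.45 kg, lying flat. Origin: its corner (stock's outer edge meets blade's outer edge, on the hinge axis), underside. Dark steel stock: from y = -20 to -134 mm, x = -24 to 0 (outer flat x = 0), 24 mm tall. Black grip block on top: 18 mm (x) by 44 mm (y = -86 to -130), top 59 mm up. Hinge disc of 27 mm radius over the corner, 24 to 28 mm up. Closed lever 43 mm up.
- blade: Steel blade of the gauge, 100 mm long, 14 wide, 2 to 22 mm up; a 10 mm heel past the hinge is 14 to 22 mm up and passes over fences. Origin on the hinge, at the gauge's corner; runs along its -x; outer flat is y = 0 facing its +y. At zero yaw to the gauge it is square; it opens clockwise from above, starts 0.75 to 1.0 rad wider. Drag 0.05 N m, stays where left; locked it holds over 0.4 N m.
- gauge_grip (a point): Point in the black grip block, at the middle of its length and width (gauge x = -12, y = -108 mm), 45 mm above the gauge's underside, 14 mm below the block's top. The block is the only thing to grip while the gauge sits in its holder or against a fence.
- gauge_corner (a point): The gauge's corner at its underside (same point as the gauge's origin).
- gauge_lock (a joint): Steel locking lever on the gauge, rad: 0 = open (tip raised about 37 deg), 0.65 = fully down; 0.56 or more is locked. Hinged 40 mm above the underside, 20 mm along the stock from the corner, lying over the stock. It stays where it is left; a press of 5 to 10 N down on its tip closes it.
- lock_tip (a point): Top of the lever's black end tab (16 by 12 mm). Moves with the lever: fully down it is at gauge x = -12, y = -63 mm, 44 mm above the gauge's underside; open it is at y = -52 mm, 69 mm up.
- holder: Grey plastic holder fixed to the bench, origin under its middle: pocket open at the end towards the blade, walls 18 mm tall, floor 4 mm, about 1.5 mm clearance around the gauge's stock. The gauge comes out straight up only.
- set_bracket: Fixed aluminium bracket with its arm already set. Origin: its inside corner at bench height, on the arm's hinge. Fence along its -y from 18 to 150 mm, flat face x = 0 facing its -x, 12 mm tall, rail of equal height behind. A nested gauge has axes parallel to the bracket's and rests on the bench. Which of two places on the rail it takes varies; both brackets have the same heading.
- set_corner (a point): Inside corner of the set bracket, bench height.
- set_arm: Arm of the set bracket, clamped at 81 to 107 deg to its fence; told by the dark clamp block with star knob on its outer side (35 mm tall). Bar 100 mm long (and a 12 mm heel past the hinge), 12 thick, 20 tall, slippery white nylon nose at the tip. Origin at the bracket's inside corner; runs along its own -x; inner flat is its y = 0 plane facing its -y. Zero yaw to the bracket = square.
- set_arm_tip (a point): Tip of the set arm, inner top edge.
- loose_bracket: The other fixed bracket, same size and axes as the set one, on the same rail 280 mm away.
- loose_corner (a point): Inside corner of the loose bracket, bench height.
- loose_arm: Arm of the loose bracket: bare bar without clamp block, same size and axes as the set arm. It starts folded towards its fence (58 to 67 deg) and turns with a drag of about 0.08 N m, staying where it is left.
- loose_arm_tip (a point): Tip of the loose arm, inner top edge.
- tape_roll: Bystander: roll of tape, 90 mm wide, 22 mm tall. Leave alone.
- flux_jar: Bystander: amber jar, 48 mm wide, 70 mm tall. Leave alone.
- driver: Bystander: screwdriver, 170 mm long. Leave alone.

How it is judged (in metres and radians):
On the way, in this order (a step that is already met when the one before it is completed fails the run):
1. the unlocked gauge is nested in the set bracket's corner: corners within 6 mm, stock along the fence and blade along the set arm within 0.05 rad (horizontal distance between gauge_corner and set_corner below 0.006 m and height (world z) of gauge_corner below 0.008 m and angle between the y axis of gauge and the y axis of set_bracket, either way round below 0.05 rad and angle between the y axis of blade and the y axis of set_arm, either way round below 0.05 rad and value of joint gauge_lock below 0.3 rad), for 0.2 s.
2. the lever is pressed down (0.56 rad or more) while the gauge is still in that corner (within 15 mm) with its blade within 0.05 rad of the set arm's direction (value of joint gauge_lock above 0.56 rad and horizontal distance between gauge_corner and set_corner below 0.015 m and angle between the y axis of blade and the y axis of set_arm, either way round below 0.05 rad), for 0.2 s.
3. the locked gauge is home in the loose bracket's corner: corners within 6 mm, stock along the fence and blade along the loose arm within 0.05 rad (horizontal distance between gauge_corner and loose_corner below 0.006 m and height (world z) of gauge_corner below 0.008 m and angle between the y axis of gauge and the y axis of loose_bracket, either way round below 0.05 rad and angle between the y axis of blade and the y axis of loose_arm, either way round below 0.05 rad and value of joint gauge_lock above 0.54 rad), for 0.2 s.
At the end, for the whole second after the job is handed in: Loose arm parallel to the set arm within 0.05 rad; locked gauge (lever at 0.54 rad or more) lying flat and at rest on the bench in the loose bracket's corner, its corner within 12 mm of the bracket's corner and its blade within 0.06 rad of the loose arm; nothing held (angle between the y axis of loose_arm and the y axis of set_arm, either way round below 0.05 rad and angle between the y axis of blade and the y axis of loose_arm, either way round below 0.06 rad and horizontal distance between gauge_corner and loose_corner below 0.012 m and height (world z) of gauge_corner below 0.004 m and angle between gauge's own z axis and vertical below 0.06 rad and value of joint gauge_lock above 0.54 rad and linear speed of gauge below 0.02 m/s); the robot touches nothing.
It fails at once if the set arm is shifted: its tip by 5 mm or more (distance of set_arm_tip from where it was at the start of the episode above 0.005 m).
It fails at once if a bystander (tape roll, jar, screwdriver) is moved by 15 mm or more (distance of any of tape_roll, flux_jar, driver from where it was at the start of the episode above 0.015 m).
It also fails if it takes over 69 s, if anything falls off the work surface, if the arm or the gripper's body presses on something with over 40 N, if the wrist force passes 120 N, or if a joint passes its speed limit or range.

## Robot

A 7-joint arm with a two-finger parallel gripper is mounted at the origin on the work surface. World frame = base frame: x ahead of the robot, y to its left, z up, the work surface at z = 0. Lengths are in m, angles in degrees, forces in N, time in s.
With the tool pointing down it reaches from about 0.4 to 0.9 m from the base axis. Payload 5.5 kg.
Tool frame: the origin (TCP) lies midway between the tips of the shut fingers; the grasp point (between the pads) lies 19 mm behind it; z points along the fingers, y is the line along which they close (so a half turn about z gives the same grasp; the last joint's range is limited). The gripper opens to 85 mm and grips with 20 to 120 N. Pads are 22 mm wide; open, the fingers measure 114 mm over their backs; the gripper's body (76 mm by 85 mm) begins 54 mm behind the grasp point. The pads swing forward as they close: fully open they stand 13 mm farther back than shut.
Start: joints at [87.96, 28.699, -24.465, 88.831, 12.651, 65.22, -12.049], TCP at [0.191, -0.621, 0.231] pointing down, gripper open.
Joint ranges: [-164.97, 164.97], [-17.58, 116.51], [-87.97, 89.64], [11.32, 138.91], [-80.73, 260.73], [10.89, 115.49], [-147.41, 147.41]. Speed limits (degrees/s): [147.25, 147.25, 180, 180, 180, 180, 180].

## Interface

Orientations are given as a 3x3 rotation matrix whose columns are the frame's x, y, z axes.
In Python, from plant import * gives the robot as it stands.
- The arm moves only by the tool servo_tool, never from a script. Its argument "series" is a list of rows, each an object with "jaw": the finger opening in m, from 0 to 0.0854; "xyz": the shift along the tool's x, y, z in m, a list of three; "rotation": the turn, a rotation vector about the tool's x, y, z in rad, a list of three. In form: [{"jaw": jaw, "xyz": [dx, dy, dz], "rotation": [wx, wy, wz]}, ...]. A call has 1 to 12 rows; each row shifts and turns the commanded pose from where the row before left it, along the tool's axes as they then stand; what a row does not reach is not made up. A row lasts 1/10 s, in which the tool goes at most 50 mm and 8.59 degrees, less where a joint would pass 70% of its speed; a pose out of reach is approached as far as the arm can. A call is refused whole if a number of a shift passes 0.05 or a number of a turn 0.15, either way. A call with a gripper value outside its range is refused whole. The fingers move at their own pace and stop on an object; "newtons" is the grip in N (left out, the last holds). Time passes only in rows, so rows that do not move let the fingers close. It gives the time, the measured TCP pose, the force, the opening and the grip force at its end, in the units of the state.
- get_obs(): the state, without advancing time (a new reading comes with each control period).
- grab_frame(name): name is "scene" or "side" or "wrist"; returns the picture (420x560x3 uint8, blue, green, red); there is no depth.
- get_calibration(name): a dict with "camera_matrix" (3x3 intrinsics, pixels), "R" (3x3) and "t" (3): a world point X has camera coordinates R X + t; the wrist camera has in their place "mount" (4x4, takes a point from camera to tool coordinates, whose origin is the TCP and whose axes are the flange's). Camera axes: x right, y down, z forward; pixel columns grow to the right and rows downward; lengths in m; the calibration is good to about 2 mm. A picture is of the moment at which its call begins: read the wrist's pose just before it. get_calibration takes no time and is no camera call.
- finish_job(): hands the job in; it is judged then, once.
The state is a dict: "time_s": time; "joint_pos": joint angles; "joint_velocities": joint speeds; "tau": joint torques, N m; "eef_pos": TCP position; "tcp_rot": TCP orientation; "force": force on the tool from outside, world axes, zero at the start; "torque": the same for the moment, N m; "opening": finger opening in m; "grasp_force": force on a finger pad.
Only numpy, scipy, OpenCV 4.12 (cv2) and the standard library are available. Lean on these libraries where they do the work, as an engineer would, in place of code of your own. Each camera call takes 0.05 s, during which the arm holds its last target. There are 200 camera calls.

## Working session

There is one attempt and no reset: what is moved stays moved. The work goes in short steps, Python scripts to look and compute and a tool call to move; the robot and the scene stay as the last step left them, time stands still between calls to the robot, and variables do not carry over. Pictures are saved under pics/ and viewed, at most 10 in all, crops included, and the job is handed in when it is done.

Besides the shell and the picture viewer there is one more tool, called after "Emit:" as a command line: name --argument value ..., lists and objects as JSON in quotes. servo_tool: Moves the arm, as the interface text tells. Its arguments: {"type":"object","properties":{"series":{"type":"array"},"newtons":{"type":"number"}},"required":["series"]}

```bash
mkdir -p pics; ls
python3 - <<'E'
from plant import *
import cv2
o=get_obs(); print(o)
a=grab_frame("scene"); b=grab_frame("side")
cv2.imwrite("pics/scene0.png",a); cv2.imwrite("pics/side0.png",b)
cv2.imwrite("pics/both0.png",cv2.resize(a,(800,600),interpolation=cv2.INTER_CUBIC))
for n in("scene","side","wrist"): print(n,get_calibration(n))
E
```

```text
pics
{'time_s': 0.0, 'joint_pos': array([ 87.96150757,  28.7541089 , -24.45286051,  88.89232333,
        12.65230354,  65.21943794, -12.04843866]), 'joint_velocities': array([-0.05030808, -0.03297894, -0.07097601,  0.01881147,  0.03576325,
       -0.09590918, -0.03165714]), 'tau': array([-8.30982535e-04, -5.69518483e+01, -5.81679225e+00, -2.80937308e+01,
        1.02770375e-02,  1.22669624e-02,  1.51466389e-05]), 'eef_pos': array([ 0.19106991, -0.62055181,  0.23024913]), 'tcp_rot': array([[ 9.55674528e-01,  2.94424709e-01, -5.36017641e-04],
       [ 2.94425194e-01, -9.55672675e-01,  1.88243418e-03],
       [ 4.19777238e-05, -1.95681149e-03, -9.99998085e-01]]), 'force': array([-0.33277132,  0.87234971, -0.34372972]), 'torque': array([0.04196534, 0.01668752, 0.01792275]), 'grasp_force': 0.0, 'opening': 0.08530147454952533}
scene {'camera_matrix': array([[529.37091322,   0.        , 280.4079645 ],
       [  0.        , 529.37091322, 214.10771391],
       [  0.        ,   0.        ,   1.        ]]), 'R': array([[-0.69416335,  0.71979234, -0.00601869],
       [ 0.55745738,  0.53228112, -
[... 363 characters left out ...]
   [-1.13179241e-01, -7.11163659e-01, -6.93856405e-01],
       [ 1.10361397e-01,  6.85024075e-01, -7.20112754e-01]]), 't': array([-0.58296705,  0.13164969,  1.12574148])}
wrist {'camera_matrix': array([[315.14095287,   0.        , 281.34298541],
       [  0.        , 315.14095287, 209.08664359],
       [  0.        ,   0.        ,   1.        ]]), 'mount': array([[ 8.04604283e-04, -9.50342513e-01, -3.11204853e-01,
         8.00045826e-02],
       [ 9.99999662e-01,  7.11486844e-04,  4.12743613e-04,
        -7.21510011e-04],
       [-1.70829643e-04, -3.11205080e-01,  9.50342764e-01,
        -1.42803143e-01],
       [ 0.00000000e+00,  0.00000000e+00,  0.00000000e+00,
         1.00000000e+00]])}
```

View pics/both0.png

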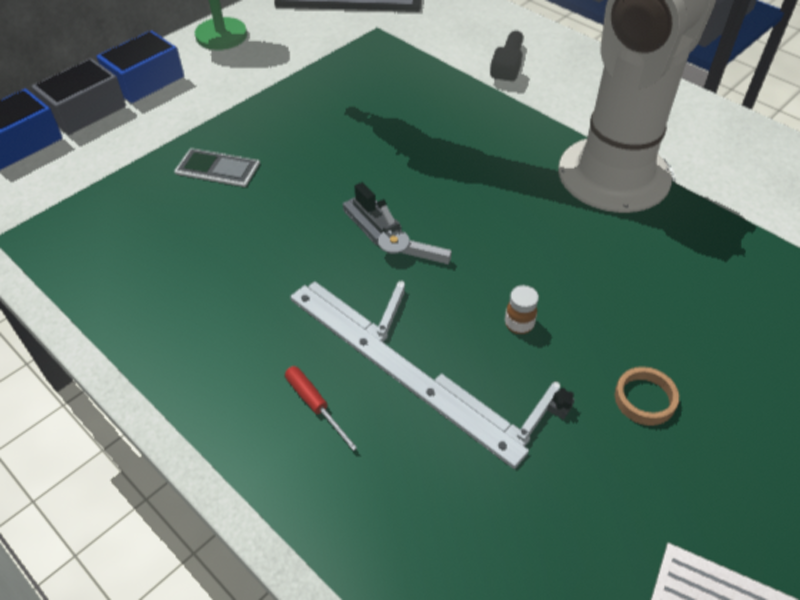

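View pics/side0.png

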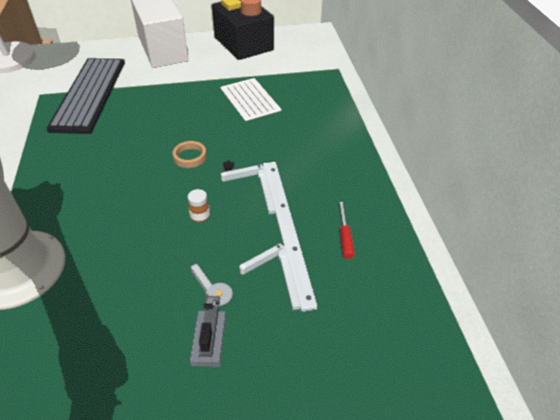

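The scene view shows the gauge with its hinge at about (276,167) native and its grip at (256,135). The set corner is at (367,307) and the loose corner at (267,232). In the side view, the hinge is at (218,294), the grip at (206,332), the set corner at (262,170) and the loose corner at (283,248).

```bash
cat > h.py <<'E'
from plant import *
import numpy as np, cv2
def cam(n,obs=None):
    c=get_calibration(n); K=c["camera_matrix"]
    if n!="wrist": return K,c["R"],c["t"]
    T=np.eye(4);T[:3,:3]=obs["tcp_rot"];T[:3,3]=obs["eef_pos"]
    M=np.linalg.inv(T@c["mount"]); return K,M[:3,:3],M[:3,3]
def onplane(C,uv,z):
    K,R,t=C; o=-R.T@t
    d=(R.T@np.linalg.inv(K)@np.c_[np.atleast_2d(uv),np.ones(len(np.atleast_2d(uv)))].T).T
    return o+d*((z-o[2])/d[:,2])[:,None]
def proj(C,X):
    K,R,t=C; p=(K@(R@np.atleast_2d(X).T+t[:,None])).T; return p[:,:2]/p[:,2:]
def tri(C1,u1,C2,u2):
    P=[c[0]@np.c_[c[1],c[2]] for c in(C1,C2)]
    X=cv2.triangulatePoints(P[0],P[1],np.array(u1,float),np.array(u2,float)); return (X[:3]/X[3]).ravel()
E
python3 - <<'E'
from h import *
np.set_printoptions(precision=4,suppress=True)
S,D=cam("scene"),cam("side")
for n,a,b in [("hinge",(275.8,167.3),(218,294)),("grip",(256,135),(206,332)),("setc",(367,306.6),(262,170)),("loosec",(266.7,231.7),(283,248)),("jar",(366,205),(197,194)),("drvtip",(249,316),(342,204)),("drvend",(204,260),(348,254)),("tape",(453,277),(190,154)),("settip",(389,269),(223,177)),("loosetip",(282,199),(243,270))]:
    print(n,tri(S,a,D,b))
E
```

```text
hinge [ 0.4415 -0.163   0.0325]
grip [ 0.4124 -0.2622  0.058 ]
setc [0.5848 0.234  0.0068]
loosec [ 0.5938 -0.0477  0.0157]
jar [0.4169 0.094  0.0758]
drvtip [0.7655 0.0745 0.0068]
drvend [ 0.7392 -0.0905  0.0153]
tape [0.4008 0.3241 0.0105]
settip [0.4813 0.2139 0.0136]
loosetip [ 0.497  -0.0926  0.0126]
```

Emit:
servo_tool --series '[{"jaw":0.085,"xyz":[0.032,-0.028,0.003],"rotation":[0,0,0]},{"jaw":0.085,"xyz":[0.032,-0.028,0.003],"rotation":[0,0,0]},{"jaw":0.085,"xyz":[0.032,-0.028,0.003],"rotation":[0,0,0]},{"jaw":0.085,"xyz":[0.032,-0.028,0.003],"rotation":[0,0,0]},{"jaw":0.085,"xyz":[0.032,-0.028,0.003],"rotation":[0,0,0]},{"jaw":0.085,"xyz":[0.032,-0.028,0.003],"rotation":[0,0,0]},{"jaw":0.085,"xyz":[0.032,-0.028,0.003],"rotation":[0,0,0]},{"jaw":0.085,"xyz":[0.032,-0.028,0.003],"rotation":[0,0,0]},{"jaw":0.085,"xyz":[0.032,-0.028,0.003],"rotation":[0,0,0]},{"jaw":0.085,"xyz":[0.03,-0.026,0.003],"rotation":[0,0,0]}]'

```text
time_s: 1.1
eef_pos: [0.4139, -0.26, 0.2011]
tcp_rot: [[0.956, 0.295, -0.0], [0.295, -0.956, 0.0], [-0.0, -0.0, -1.0]]
force: [1.5, -0.2, -0.2]
opening: 0.0846
grasp_force: 0.0
```

Emit:
servo_tool --series '[{"jaw":0.085,"xyz":[0,0,0],"rotation":[0,0,-0.138]},{"jaw":0.085,"xyz":[0,0,0],"rotation":[0,0,-0.138]},{"jaw":0.085,"xyz":[0,0,0],"rotation":[0,0,-0.138]},{"jaw":0.085,"xyz":[0,0,0],"rotation":[0,0,-0.138]},{"jaw":0.085,"xyz":[0,0,0],"rotation":[0,0,-0.138]},{"jaw":0.085,"xyz":[0,0,0],"rotation":[0,0,-0.138]},{"jaw":0.085,"xyz":[0,0,0],"rotation":[0,0,-0.138]},{"jaw":0.085,"xyz":[0,0,0],"rotation":[0,0,-0.138]},{"jaw":0.085,"xyz":[0,0,0],"rotation":[0,0,0]},{"jaw":0.085,"xyz":[0,0,0],"rotation":[0,0,0]}]'

```text
time_s: 2.1
eef_pos: [0.4132, -0.2619, 0.2011]
tcp_rot: [[0.171, 0.985, -0.0], [0.985, -0.171, 0.0], [0.0, -0.0, -1.0]]
force: [-0.6, -0.6, -0.4]
opening: 0.0849
grasp_force: 0.0
```

Run:
```python
from h import *
o=get_obs(); a=grab_frame("wrist"); np.save("w1.npy",np.r_[o["eef_pos"],o["tcp_rot"].ravel()])
cv2.imwrite("pics/w1.png",a); cv2.imwrite("pics/w1b.png",cv2.resize(a,(800,600),interpolation=cv2.INTER_CUBIC))
print(o["time_s"],o["eef_pos"],o["tcp_rot"],o["joint_pos"])
```

```text
2.1 [ 0.41319177 -0.26188153  0.20109136] [[ 1.70975144e-01  9.85275307e-01 -2.65391013e-04]
 [ 9.85275273e-01 -1.70975024e-01  4.22482149e-04]
 [ 3.70885994e-04 -3.33717149e-04 -9.99999876e-01]] [ 69.78235855  18.20701432 -47.48302443 112.65317546  16.12570491
  55.91408803   4.71389707]
```

View pics/w1b.png

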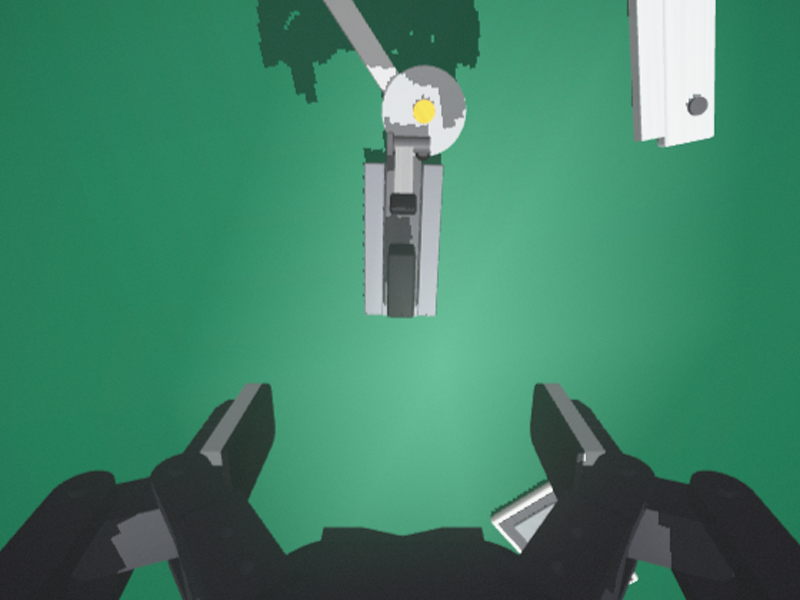

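The wrist view shows the hinge screw at about (424,111) in the 800 px picture and the grip block at x 388–415, y 244–318. The loose fence end is at the top right.

Run:
```python
from h import *
np.set_printoptions(precision=4,suppress=True)
p=np.load("w1.npy"); o=dict(eef_pos=p[:3],tcp_rot=p[3:].reshape(3,3)); C=cam("wrist",o)
a=cv2.imread("pics/w1.png"); hsv=cv2.cvtColor(a,cv2.COLOR_BGR2HSV)
m=cv2.inRange(hsv,(18,120,150),(35,255,255)); ys,xs=np.nonzero(m); k=ys<120
uv=[xs[k].mean(),ys[k].mean()]; print("screw",uv,k.sum()); H=onplane(C,uv,.034)[0]; print(H)
s=.7
# block silhouette bottom (far end top edge y=-130, z=.063), sides
bot=onplane(C,np.array([[388,317],[414,317]])*s,.063); print("far top edge",bot)
# dark mask of block
m=cv2.inRange(a,(0,0,0),(75,75,75)); sub=m[165:228,255:310]; 
for r in range(168,226,6):
    xx=np.nonzero(m[r,262:300])[0]+262; print(r,xx.min() if len(xx) else 0,xx.max() if len(xx) else 0, a[r,280])
# holder outer edges at z=.018 (left 365, right 441)
print("holder",onplane(C,np.array([[364,164],[365,314],[442,164],[436,316]])*s,.018))
for yaw in np.radians([-9,-10,-11]):
    R=np.array([[np.cos(yaw),-np.sin(yaw)],[np.sin(yaw),np.cos(yaw)]])
    f=lambda x,y,z:np.r_[H[:2]+R@[x,y],z]
    print(np.degrees(yaw),"grip",f(-.012,-.108,.049),proj(C,[f(-.021,-.130,.063),f(-.003,-.130,.063),f(-.021,-.086,.063),f(-.003,-.086,.063),f(-.012,-.052,.073)])/s)
```

```text
screw [np.float64(296.3492063492063), np.float64(77.43386243386243)] 189
[ 0.4444 -0.1605  0.034 ]
far top edge [[ 0.3998 -0.2842  0.063 ]
 [ 0.4168 -0.2871  0.063 ]]
168 0 0 [86 87 82]
174 272 289 [61 63 53]
180 271 271 [87 85 80]
186 0 0 [86 88 81]
192 271 271 [90 92 85]
198 0 0 [92 93 87]
204 0 0 [92 96 87]
210 271 271 [92 96 87]
216 0 0 [95 99 90]
222 0 0 [116 142  84]
holder [[ 0.3994 -0.1862  0.018 ]
 [ 0.3784 -0.295   0.018 ]
 [ 0.4527 -0.1955  0.018 ]
 [ 0.4321 -0.3059  0.018 ]]
-9.0 grip [ 0.4157 -0.2653  0.049 ] [[393.624  318.2006]
 [420.6513 317.8472]
 [392.2625 253.3549]
 [420.5829 252.967 ]
 [405.9598 200.3162]]
-10.0 grip [ 0.4138 -0.2648  0.049 ] [[390.2103 317.7015]
 [417.2442 317.7902]
 [389.8935 252.8007]
 [418.2213 252.8982]
 [404.4228 199.9633]]
-11.0 grip [ 0.412  -0.2642  0.049 ] [[386.8033 317.1464]
 [413.8389 317.6774]
 [387.5324 252.2056]
 [415.8614 252.789 ]
 [402.8913 199.583 ]]
```

Emit:
servo_tool --series '[{"jaw":0.06,"xyz":[-0.0025,-0.001,0.03],"rotation":[0,0,0.015]},{"jaw":0.06,"xyz":[0,0,0.04],"rotation":[0,0,0]},{"jaw":0.06,"xyz":[0,0,0.04],"rotation":[0,0,0]},{"jaw":0.06,"xyz":[0,0,0.035],"rotation":[0,0,0]},{"jaw":0.06,"xyz":[0,0,0.02],"rotation":[0,0,0]},{"jaw":0.06,"xyz":[0,0,0.005],"rotation":[0,0,0]},{"jaw":0.06,"xyz":[0,0,0],"rotation":[0,0,0]}]'

```text
time_s: 2.85
eef_pos: [0.4119, -0.2638, 0.0309]
tcp_rot: [[0.183, 0.983, -0.001], [0.983, -0.183, 0.001], [0.001, -0.001, -1.0]]
force: [-0.6, -0.1, 0.4]
opening: 0.0598
grasp_force: 0.0
```

Emit:
servo_tool --series '[{"jaw":0.0,"xyz":[0,0,0],"rotation":[0,0,0]},{"jaw":0.0,"xyz":[0,0,0],"rotation":[0,0,0]},{"jaw":0.0,"xyz":[0,0,0],"rotation":[0,0,0]},{"jaw":0.0,"xyz":[0,0,0],"rotation":[0,0,0]},{"jaw":0.0,"xyz":[0,0,0],"rotation":[0,0,0]},{"jaw":0.0,"xyz":[0,0,0],"rotation":[0,0,0]},{"jaw":0.0,"xyz":[0,0,0],"rotation":[0,0,0]},{"jaw":0.0,"xyz":[0,0,0],"rotation":[0,0,0]}]' --newtons 50

```text
time_s: 3.65
eef_pos: [0.4128, -0.265, 0.0326]
tcp_rot: [[0.182, 0.983, 0.001], [0.983, -0.182, -0.002], [-0.001, 0.002, -1.0]]
force: [-0.7, -0.5, 7.5]
opening: 0.0173
grasp_force: 49.9
```

Emit:
servo_tool --series '[{"jaw":0.0,"xyz":[0,0,-0.005],"rotation":[0,0,0]},{"jaw":0.0,"xyz":[0,0,-0.01],"rotation":[0,0,0]},{"jaw":0.0,"xyz":[0,0,-0.02],"rotation":[0,0,0]},{"jaw":0.0,"xyz":[0,0,-0.03],"rotation":[0,0,0]},{"jaw":0.0,"xyz":[0,0,-0.03],"rotation":[0,0,0]},{"jaw":0.0,"xyz":[0,0,-0.03],"rotation":[0,0,0]},{"jaw":0.0,"xyz":[0,0,-0.02],"rotation":[0,0,0]},{"jaw":0.0,"xyz":[0,0,-0.005],"rotation":[0,0,0]},{"jaw":0.0,"xyz":[0,0,0],"rotation":[0,0,0]},{"jaw":0.0,"xyz":[0,0,0],"rotation":[0,0,0]}]'

```text
time_s: 4.65
eef_pos: [0.411, -0.2639, 0.1803]
tcp_rot: [[0.182, 0.983, -0.002], [0.983, -0.182, 0.001], [0.001, -0.002, -1.0]]
force: [1.1, -1.6, -4.4]
opening: 0.0173
grasp_force: 49.3
```

Run:
```python
from h import *
o=get_obs(); a=grab_frame("wrist"); np.save("w2.npy",np.r_[o["eef_pos"],o["tcp_rot"].ravel()])
cv2.imwrite("pics/w2.png",a); cv2.imwrite("pics/w2b.png",cv2.resize(a,(800,600),interpolation=cv2.INTER_CUBIC))
print(o)
```

```text
{'time_s': 4.65, 'joint_pos': array([ 69.30553314,  20.01650408, -46.94310115, 113.82185558,
        18.07065401,  53.71399034,   2.6984234 ]), 'joint_velocities': array([-0.26097785,  0.92438129,  0.33698661,  0.30780499, -0.07118278,
        0.08260784,  0.05521782]), 'tau': array([ 1.76409481e-02, -3.93113744e+01, -7.73227572e+00, -2.62816465e+01,
       -1.80496057e-01, -8.09566904e-03,  6.34614189e-03]), 'eef_pos': array([ 0.4109569 , -0.26388928,  0.18031373]), 'tcp_rot': array([[ 1.82075462e-01,  9.83283142e-01, -1.67004321e-03],
       [ 9.83284429e-01, -1.82074298e-01,  8.25510604e-04],
       [ 5.07638715e-04, -1.79243270e-03, -9.99998265e-01]]), 'force': array([ 1.07526462, -1.59047652, -4.43356271]), 'torque': array([-0.22305564,  0.03162054,  0.00860925]), 'grasp_force': 49.26431179046631, 'opening': 0.0173163787040289}
```

View pics/w2b.png

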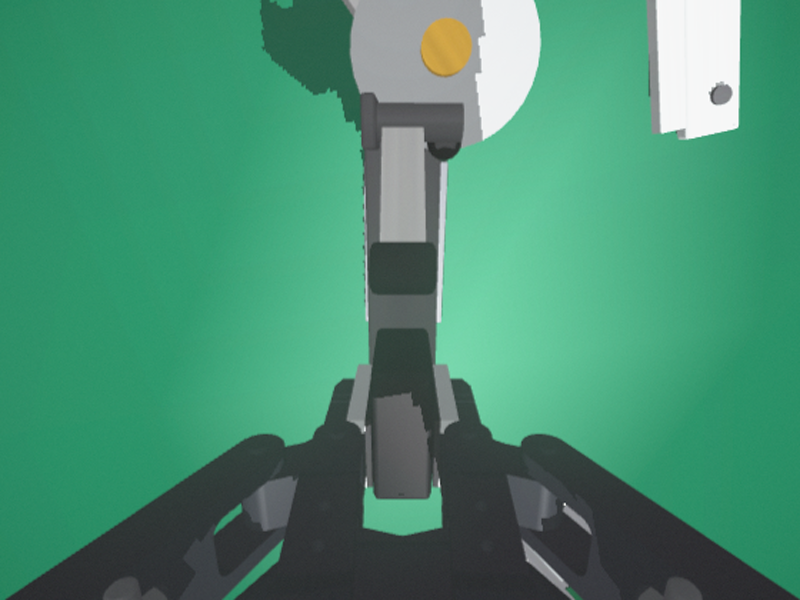

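The gauge is held with a firm grip, and the screw is at (446,47) in the 800 px picture. Next I move to a hover that shows the set corner.

Emit:
servo_tool --series '[{"jaw":0.0,"xyz":[0,0,0],"rotation":[0,0,-0.055]},{"jaw":0.0,"xyz":[0,0,0],"rotation":[0,0,-0.11]},{"jaw":0.0,"xyz":[0,0,0],"rotation":[0,0,-0.05]},{"jaw":0.0,"xyz":[0.02,0.003,0],"rotation":[0,0,0]},{"jaw":0.0,"xyz":[0.035,0.005,-0.003],"rotation":[0,0,0]},{"jaw":0.0,"xyz":[0.04,0.006,-0.003],"rotation":[0,0,0]},{"jaw":0.0,"xyz":[0.04,0.006,-0.003],"rotation":[0,0,0]},{"jaw":0.0,"xyz":[0.04,0.006,-0.003],"rotation":[0,0,0]},{"jaw":0.0,"xyz":[0.04,0.006,-0.003],"rotation":[0,0,0]},{"jaw":0.0,"xyz":[0.04,0.006,-0.003],"rotation":[0,0,0]},{"jaw":0.0,"xyz":[0.04,0.006,-0.002],"rotation":[0,0,0]},{"jaw":0.0,"xyz":[0.025,0.004,0],"rotation":[0,0,0]}]'

```text
time_s: 5.9
eef_pos: [0.449, 0.0607, 0.2008]
tcp_rot: [[-0.035, 0.999, -0.001], [0.999, 0.035, 0.001], [0.001, -0.001, -1.0]]
force: [-0.3, -0.8, -4.4]
opening: 0.0172
grasp_force: 49.2
```

Emit:
servo_tool --series '[{"jaw":0.0,"xyz":[0.013,0.002,0],"rotation":[0,0,0]},{"jaw":0.0,"xyz":[0,0,0],"rotation":[0,0,0]},{"jaw":0.0,"xyz":[0,0,0],"rotation":[0,0,0]},{"jaw":0.0,"xyz":[0,0,0],"rotation":[0,0,0]}]'

```text
time_s: 6.3
eef_pos: [0.4508, 0.0689, 0.2006]
tcp_rot: [[-0.031, 1.0, -0.002], [1.0, 0.031, -0.001], [-0.0, -0.002, -1.0]]
force: [0.3, -0.0, -4.1]
opening: 0.0171
grasp_force: 49.2
```

Run:
```python
from h import *
o=get_obs(); a=grab_frame("wrist"); np.save("w3.npy",np.r_[o["eef_pos"],o["tcp_rot"].ravel()])
cv2.imwrite("pics/w3.png",a); cv2.imwrite("pics/w3b.png",cv2.resize(a,(800,600),interpolation=cv2.INTER_CUBIC))
print(o["time_s"],o["eef_pos"],o["tcp_rot"],o["joint_velocities"])
```

```text
6.3 [0.45080803 0.06889718 0.20061479] [[-3.05124289e-02  9.99533054e-01 -1.63294208e-03]
 [ 9.99534268e-01  3.05115857e-02 -5.38850972e-04]
 [-4.88775705e-04 -1.64862322e-03 -9.99998522e-01]] [ 0.66673032 -0.40348063 -0.13815756 -0.148313   -0.14052147 -0.05485067
 -0.10402505]
```

View pics/w3b.png

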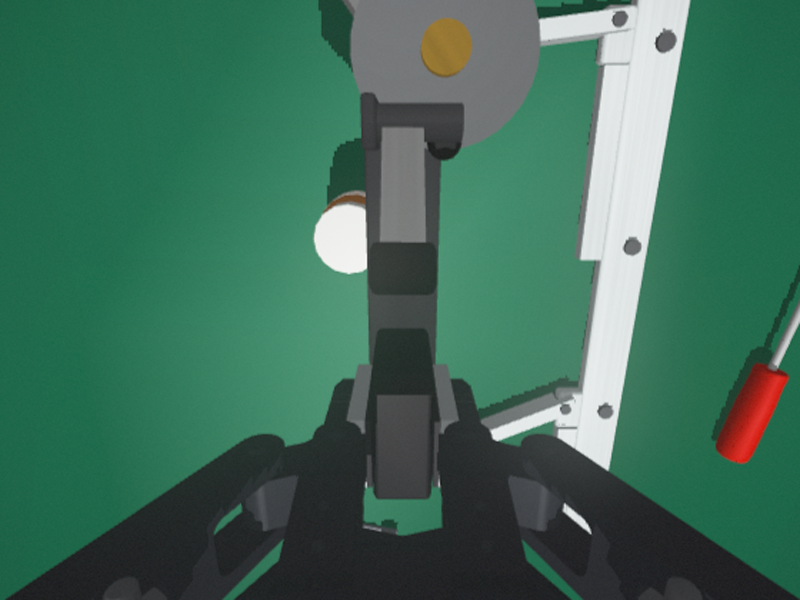

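The set arm's hinge pin is at (620,18) in the 800 px picture and the loose one is at (566,409). The rail holes are at (666,41), (632,246) and (605,411), and the fence foot runs from (600,64) to (580,260).

Run:
```python
from h import *
np.set_printoptions(precision=4,suppress=True)
p=np.load("w3.npy"); o=dict(eef_pos=p[:3],tcp_rot=p[3:].reshape(3,3)); C=cam("wrist",o); s=.7
a=cv2.imread("pics/w3.png"); g=cv2.cvtColor(a,cv2.COLOR_BGR2GRAY)
def holes(z,pts):
    out=[]
    for u,v in pts:
        u,v=int(u*s),int(v*s); y0=max(v-9,0); w=g[y0:v+10,u-9:u+10]; m=w<150
        _,l,st,ct=cv2.connectedComponentsWithStats(m.astype(np.uint8)); k=np.argmin([np.hypot(c[0]-9,c[1]-(v-y0)) for c in ct[1:]])+1
        out.append(ct[k]+[u-9,y0]); print(st[k][4],out[-1])
    return onplane(C,np.array(out),z)
h=holes(.012,[(666,41),(632,246),(605,411)]); print("holes",h)
d=h[0]-h[2]; print("yaw",np.degrees(np.arctan2(-d[0],d[1])))
print("pins",holes(.022,[(620,18),(566,409)]))
# fence foot edge: first bright pixel per row
E=[];T=[]
for r in range(52,178,4):
    row=a[r,385:450].astype(int); gr=g[r,385:450]; sat=row.max(1)-row.min(1)
    i=np.argmax((sat<40)&(gr>120)); E.append((385+i,r))
    if r%20==0: print(r,385+i,gr[i-2:i+30].tolist())
E=np.array(E,float); X=onplane(C,E,0.0); vx,vy,x0,y0=cv2.fitLine(X[:,:2].astype(np.float32),cv2.DIST_HUBER,0,1e-4,1e-4).ravel()
print("foot yaw",np.degrees(np.arctan2(-vx/np.sign(vy),abs(vy))),"pt",x0,y0,"resid",np.abs((X[:,0]-x0)*vy-(X[:,1]-y0)*vx).max())
for y in(.05,.1,.234): print(y,x0+(y-y0)*vx/vy)
# screw in tool frame
m=cv2.inRange(cv2.cvtColor(a,cv2.COLOR_BGR2HSV),(15,100,100),(35,255,255)); m[:, :270]=0;m[100:]=0;m[:,350:]=0
ys,xs=np.nonzero(m); S=onplane(C,[xs.mean(),ys.mean()],p[2]-.0286+.030)[0]; print("screw tool",o["tcp_rot"].T@(S-p[:3]),S)
```

```text
177 [465.4068  28.4576]
119 [442.0756 172.    ]
85 [423.1176 287.3059]
holes [[ 0.6171  0.2231  0.012 ]
 [ 0.6212  0.0878  0.012 ]
 [ 0.6252 -0.0529  0.012 ]]
yaw 1.6702691937251872
94 [433.4468  12.8085]
107 [393.3271 281.785 ]
pins [[ 0.581   0.2323  0.022 ]
 [ 0.584  -0.0406  0.022 ]]
60 421 [109, 119, 173, 229, 229, 229, 228, 229, 229, 230, 232, 231, 231, 229, 229, 229, 230, 230, 229, 213, 222, 231, 232, 233, 230, 230, 229, 230, 231, 231, 228]
80 418 [109, 109, 138, 220, 229, 230, 228, 229, 229, 230, 231, 230, 230, 229, 228, 228, 230, 229, 229, 217, 221, 231, 232, 233, 231, 231, 231, 229, 231, 231, 229, 229]
100 416 [109, 119, 175, 228, 229, 229, 227, 227, 229, 230, 230, 229, 228, 227, 228, 229, 230, 228, 218, 217, 229, 233, 234, 233, 231, 231, 228, 230, 230, 227, 229, 229]
120 413 [114, 112, 143, 227, 228, 229, 226, 227, 225, 228, 229, 227, 226, 226, 226, 228, 229, 227, 221, 216, 227, 232, 235, 234, 231, 230, 228, 230, 230, 227, 228, 228]
140 410 [111, 111, 127, 195, 225, 228, 226, 225, 224, 226, 227, 227, 227, 225, 224, 224, 229, 227, 224, 212, 224, 231, 235, 234, 232, 231, 229, 230, 231, 227, 227, 228]
160 408 [112, 115, 150, 225, 227, 228, 225, 224, 223, 226, 227, 227, 226, 225, 224, 227, 226, 223, 209, 220, 229, 234, 234, 231, 231, 230, 229, 230, 227, 226, 227, 228]
foot yaw 1.5940201 pt 0.58674335 0.1275027 resid 0.0005044675047718282
0.05 0.5889001
0.1 0.5875087
0.234 0.58377975
screw tool [ 0.1084  0.012  -0.0015] [0.4595 0.1776 0.202 ]
```

Emit:
servo_tool --series '[{"jaw":0.0,"xyz":[-0.0065,0.012,0],"rotation":[0,0,0]},{"jaw":0.0,"xyz":[-0.013,0.024,0],"rotation":[0,0,0]},{"jaw":0.0,"xyz":[-0.013,0.025,0],"rotation":[0,0,0]},{"jaw":0.0,"xyz":[-0.013,0.024,0],"rotation":[0,0,0]},{"jaw":0.0,"xyz":[-0.013,0.024,0],"rotation":[0,0,0]},{"jaw":0.0,"xyz":[-0.006,0.012,0],"rotation":[0,0,0]},{"jaw":0.0,"xyz":[0,0,0.03],"rotation":[0,0,0]},{"jaw":0.0,"xyz":[0,0,0.04],"rotation":[0,0,0]},{"jaw":0.0,"xyz":[0,0,0.04],"rotation":[0,0,0]},{"jaw":0.0,"xyz":[0,0,0.03],"rotation":[0,0,0]},{"jaw":0.0,"xyz":[0,0,0.0],"rotation":[0,0,0]},{"jaw":0.0,"xyz":[0,0,0],"rotation":[0,0,0]}]'

```text
time_s: 7.55
eef_pos: [0.5744, 0.0097, 0.0614]
tcp_rot: [[-0.032, 0.999, -0.001], [0.999, 0.032, 0.001], [0.001, -0.001, -1.0]]
force: [-0.3, 0.4, -3.8]
opening: 0.0173
grasp_force: 49.9
```

Run:
```python
from h import *
o=get_obs(); a=grab_frame("wrist"); np.save("w4.npy",np.r_[o["eef_pos"],o["tcp_rot"].ravel()])
b=grab_frame("side"); c=grab_frame("scene")
cv2.imwrite("pics/w4.png",np.hstack([cv2.resize(b[120:330,170:340],(400,494)),cv2.resize(c[150:360,220:430],(400,400))[:400].copy() if 0 else cv2.resize(c[150:360,220:390],(400,494))]))
print(o["time_s"],o["eef_pos"],o["tcp_rot"],o["force"])
```

```text
7.55 [0.57437167 0.00967574 0.06144633] [[-3.17503703e-02  9.99495432e-01 -8.91566282e-04]
 [ 9.99495684e-01  3.17508346e-02  5.11504746e-04]
 [ 5.39554630e-04 -8.74876186e-04 -9.99999472e-01]] [-0.32102691  0.37680538 -3.80587583]
```

View pics/w4.png

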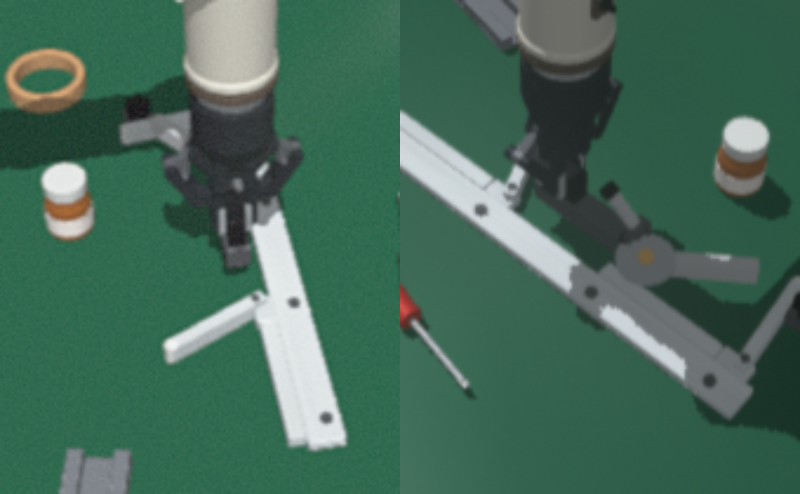

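The right half (scene camera) shows the gauge hovering beside the fence, its blade at (755,265) in the composite, clear of the set arm.

Emit:
servo_tool --series '[{"jaw":0.0,"xyz":[0,0,0.015],"rotation":[0,0,0]},{"jaw":0.0,"xyz":[0,0,0.01],"rotation":[0,0,0]},{"jaw":0.0,"xyz":[0,0,0.005],"rotation":[0,0,0]},{"jaw":0.0,"xyz":[0,0,0.002],"rotation":[0,0,0]},{"jaw":0.0,"xyz":[0,0,0.0],"rotation":[0,0,0]},{"jaw":0.0,"xyz":[0,0,0],"rotation":[0,0,0]}]'

```text
time_s: 8.3
eef_pos: [0.5761, 0.0063, 0.0308]
tcp_rot: [[-0.029, 1.0, 0.003], [1.0, 0.029, -0.005], [-0.005, 0.002, -1.0]]
force: [-2.3, -8.2, 12.6]
opening: 0.0173
grasp_force: 53.7
```

Emit:
servo_tool --series '[{"jaw":0.0,"xyz":[0,0,-0.001],"rotation":[0,0,0]},{"jaw":0.0,"xyz":[0,0,-0.001],"rotation":[0,0,0]},{"jaw":0.0,"xyz":[0,0,0],"rotation":[0,0,0]}]'

```text
time_s: 8.6
eef_pos: [0.5751, 0.0089, 0.0315]
tcp_rot: [[-0.031, 1.0, 0.001], [1.0, 0.031, -0.001], [-0.001, 0.001, -1.0]]
force: [-0.1, -2.5, 1.6]
opening: 0.0176
grasp_force: 52.0
```

Run:
```python
from h import *
o=get_obs(); a=grab_frame("wrist"); np.save("w5.npy",np.r_[o["eef_pos"],o["tcp_rot"].ravel()])
cv2.imwrite("pics/w5.png",a); cv2.imwrite("pics/w5b.png",cv2.resize(a,(800,600),interpolation=cv2.INTER_CUBIC))
print(o["time_s"],o["eef_pos"],o["tcp_rot"],o["force"],o["torque"])
```

```text
8.6 [0.57506339 0.008915   0.03153493] [[-3.11516530e-02  9.99513851e-01  1.27940165e-03]
 [ 9.99514360e-01  3.11526250e-02 -7.46977835e-04]
 [-7.86471412e-04  1.25551073e-03 -9.99998903e-01]] [-0.0509714  -2.48191584  1.6119676 ] [-0.66278241 -0.2796255  -0.12233803]
```

View pics/w5b.png

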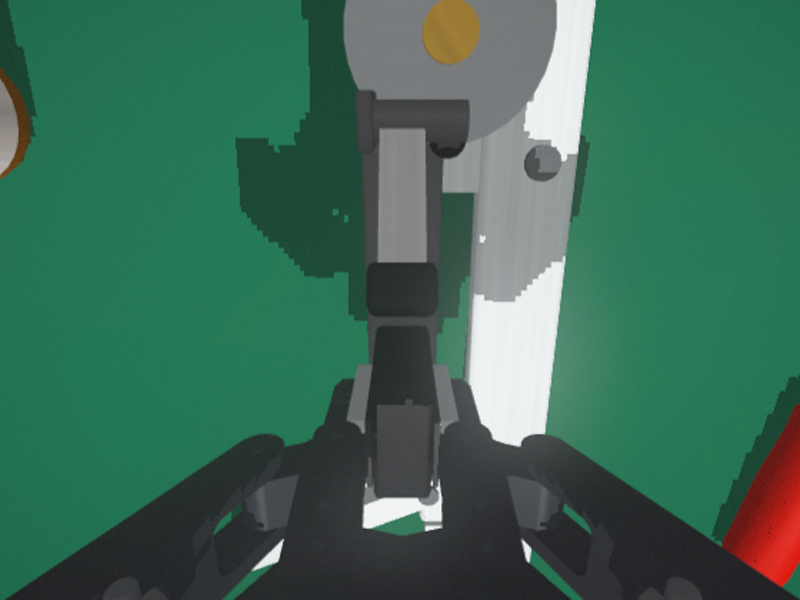

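The hinge disc looks larger, at 212 px wide against 190 before, so the gauge's hinge end has pitched up and probably sits on something. I'll check the fence position from this view.

Run:
```python
from h import *
np.set_printoptions(precision=4,suppress=True)
s=.7
p=np.load("w5.npy"); R=p[3:].reshape(3,3); C=cam("wrist",dict(eef_pos=p[:3],tcp_rot=R))
print("hole",onplane(C,np.array([[543,163]])*s,.012),"rail-left top at fence end",onplane(C,np.array([[476,191],[466,380]])*s,.012),"fence end at stock edge",onplane(C,np.array([[443,191]])*s,.012))
p3=np.load("w3.npy"); C3=cam("wrist",dict(eef_pos=p3[:3],tcp_rot=p3[3:].reshape(3,3)))
print("w3 fence end foot",onplane(C3,np.array([[579,260]])*s,0),"rail left",onplane(C3,np.array([[600,261]])*s,.012))
g=cv2.cvtColor(cv2.imread("pics/w3.png"),cv2.COLOR_BGR2GRAY)
# pitch: screw & lever pivot in tool
for z in np.arange(-.01,.02,.005):
    X=onplane(C,np.array([[451,30]])*s,p[2]-z)[0]; print("screw z",z,R.T@(X-p[:3]))
c=C; A=[onplane(C,np.array([[344,30],[556,30]])*s,p[2]-z) for z in (-.0015,-.008,-.012,-.016)]
print("disc width",[np.linalg.norm(q[1]-q[0]) for q in A])
A=[onplane(C3,np.array([[350,47],[541,47]])*s,p3[2]-z) for z in (-.0015,)]; print([np.linalg.norm(q[1]-q[0]) for q in A])
```

```text
hole [[0.6213 0.0872 0.012 ]] rail-left top at fence end [[0.599  0.077  0.012 ]
 [0.6011 0.0026 0.012 ]] fence end at stock edge [[0.5874 0.0766 0.012 ]]
w3 fence end foot [[0.5887 0.073  0.    ]] rail left [[0.5997 0.0754 0.012 ]]
screw z -0.01 [ 0.1105  0.0126 -0.0101]
screw z -0.005 [ 0.1117  0.0131 -0.0051]
screw z 0.0 [ 0.1128  0.0136 -0.0001]
screw z 0.004999999999999999 [0.1139 0.0141 0.0049]
screw z 0.01 [0.115  0.0145 0.0099]
screw z 0.015000000000000001 [0.1162 0.015  0.0149]
disc width [np.float64(0.05854619155473624), np.float64(0.05585186355182099), np.float64(0.05419381555002695), np.float64(0.052535767548232894)]
[np.float64(0.053284241498234804)]
```

The fence end is at y≈0.077, so the set corner is nearer y≈0.227. The stock's nose is standing on the fence edge (12 mm raise). I'll lift, shift off the fence, set down, release so it lies flat, and regrip.

Emit:
servo_tool --series '[{"jaw":0.0,"xyz":[0,0,-0.01],"rotation":[0,0,0]},{"jaw":0.0,"xyz":[0,0,-0.01],"rotation":[0,0,0]},{"jaw":0.0,"xyz":[-0.006,-0.004,0],"rotation":[0,0,0]},{"jaw":0.0,"xyz":[0,-0.003,0],"rotation":[0,0,0]},{"jaw":0.0,"xyz":[0,0,0.01],"rotation":[0,0,0]},{"jaw":0.0,"xyz":[0,0,0.008],"rotation":[0,0,0]},{"jaw":0.0,"xyz":[0,0,0.001],"rotation":[0,0,0]},{"jaw":0.0,"xyz":[0,0,0.0],"rotation":[0,0,0]},{"jaw":0.0,"xyz":[0,0,0],"rotation":[0,0,0]}]'

```text
time_s: 9.55
eef_pos: [0.5675, 0.0038, 0.0321]
tcp_rot: [[-0.032, 0.999, -0.0], [0.999, 0.032, 0.0], [0.0, -0.0, -1.0]]
force: [0.3, -0.4, -4.0]
opening: 0.0173
grasp_force: 51.3
```

Run:
```python
from h import *
np.set_printoptions(precision=4,suppress=True)
s=.7
p=np.load("w1.npy"); C=cam("wrist",dict(eef_pos=p[:3],tcp_rot=p[3:].reshape(3,3)))
print("w1: fence end top, foot; rail end", onplane(C,np.array([[642,141],[658,139]])*s,.012),onplane(C,np.array([[634,140]])*s,0),onplane(C,np.array([[658,147],[714,137]])*s,.012), "hole",onplane(C,np.array([[697,105]])*s,.012))
S,D=cam("scene"),cam("side")
for n,z in(("scene",.012),):
    g=cv2.cvtColor(cv2.imread("pics/scene0.png"),cv2.COLOR_BGR2GRAY)
    for u,v in[(305,298),(363,342),(431,392),(502,446)]: 
        print("scene hole",onplane(S,np.array([[u,v]])*s,.012)[0])
print("scene fence ends: set",onplane(S,np.array([[440,376]])*s,.012),"loose",onplane(S,np.array([[312,283]])*s,.012),"pins",onplane(S,np.array([[524,433],[382,331]])*s,.021))
```

```text
w1: fence end top, foot; rail end [[ 0.5927 -0.2042  0.012 ]
 [ 0.6037 -0.2048  0.012 ]] [[ 0.593  -0.2033  0.    ]] [[ 0.6037 -0.2101  0.012 ]
 [ 0.642  -0.21    0.012 ]] hole [[ 0.6297 -0.1871  0.012 ]]
scene hole [ 0.6253 -0.1882  0.012 ]
scene hole [ 0.6224 -0.0534  0.012 ]
scene hole [0.6172 0.0875 0.012 ]
scene hole [0.6146 0.222  0.012 ]
scene fence ends: set [[0.5864 0.0779 0.012 ]] loose [[ 0.5952 -0.2046  0.012 ]] pins [[ 0.5811  0.234   0.021 ]
 [ 0.5908 -0.0421  0.021 ]]
```

Emit:
servo_tool --series '[{"jaw":0.04,"xyz":[0,0,0],"rotation":[0,0,0]},{"jaw":0.04,"xyz":[0,0,0],"rotation":[0,0,0]},{"jaw":0.04,"xyz":[0,0,0],"rotation":[0,0,0]},{"jaw":0.04,"xyz":[0,0,-0.002],"rotation":[0,0,0]},{"jaw":0.0,"xyz":[0,0,0.002],"rotation":[0,0,0]},{"jaw":0.0,"xyz":[0,0,-0.001],"rotation":[0,0,0]},{"jaw":0.0,"xyz":[0,0,-0.001],"rotation":[0,0,0]},{"jaw":0.0,"xyz":[0,0,0],"rotation":[0,0,0]},{"jaw":0.0,"xyz":[0,0,0],"rotation":[0,0,0]},{"jaw":0.0,"xyz":[0,0,0],"rotation":[0,0,0]}]' --newtons 60

```text
time_s: 10.55
eef_pos: [0.5673, 0.0033, 0.034]
tcp_rot: [[-0.032, 0.999, -0.001], [0.999, 0.032, -0.0], [-0.0, -0.001, -1.0]]
force: [0.3, -0.4, -3.1]
opening: 0.0168
grasp_force: 59.0
```

Run:
```python
from h import *
o=get_obs(); a=grab_frame("wrist"); np.save("w6.npy",np.r_[o["eef_pos"],o["tcp_rot"].ravel()])
cv2.imwrite("pics/w6.png",a); cv2.imwrite("pics/w6b.png",cv2.resize(a,(800,600),interpolation=cv2.INTER_CUBIC))
print(o["time_s"],o["eef_pos"],o["tcp_rot"],o["force"],o["torque"],o["opening"])
```

```text
10.55 [0.56727597 0.00331413 0.03403317] [[-3.19555505e-02  9.99489156e-01 -5.18662065e-04]
 [ 9.99489291e-01  3.19555374e-02 -3.33921754e-05]
 [-1.68009922e-05 -5.19464245e-04 -9.99999865e-01]] [ 0.33583505 -0.39124164 -3.09654392] [-0.23562284  0.0032782   0.00547783] 0.016845011591207538
```

View pics/w6b.png

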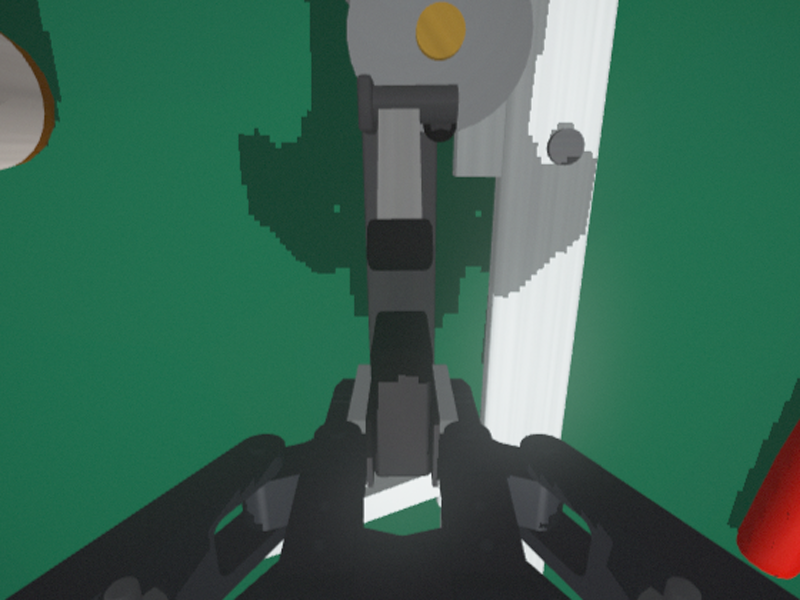

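The gauge is now level (disc 186 px) and clear of the fence end at (454,177).

Run:
```python
from h import *
np.set_printoptions(precision=4,suppress=True)
s=.7
p=np.load("w6.npy"); R=p[3:].reshape(3,3); C=cam("wrist",dict(eef_pos=p[:3],tcp_rot=R))
for u in (.001,.002,.003):
    X=onplane(C,np.array([[441,30]])*s,u+.030)[0]; print(u,"screw",X,"tool",R.T@(X-p[:3]))
F=onplane(C,np.array([[454,176],[497,177]])*s,.012); print("fence end top",F); print("hole",onplane(C,np.array([[566,146]])*s,.012))
print("stock right top edge",onplane(C,np.array([[436,150],[434,300]])*s,.026))
```

```text
0.001 screw [0.5747 0.1171 0.031 ] tool [0.1135 0.011  0.003 ]
0.002 screw [0.5746 0.1169 0.032 ] tool [0.1132 0.0109 0.002 ]
0.003 screw [0.5745 0.1166 0.033 ] tool [0.113  0.0109 0.001 ]
fence end top [[0.5833 0.0762 0.012 ]
 [0.5985 0.0763 0.012 ]]
hole [[0.6214 0.0875 0.012 ]]
stock right top edge [[0.5754 0.0846 0.026 ]
 [0.5776 0.0344 0.026 ]]
```

Emit:
servo_tool --series '[{"jaw":0.0,"xyz":[0,0,0.001],"rotation":[0,0,0]},{"jaw":0.0,"xyz":[0,0,0.0005],"rotation":[0,0,0]},{"jaw":0.0,"xyz":[0.005,0.001,0],"rotation":[0,0,0.003]},{"jaw":0.0,"xyz":[0.01,0.001,0],"rotation":[0,0,0]},{"jaw":0.0,"xyz":[0.01,0.001,0],"rotation":[0,0,0]},{"jaw":0.0,"xyz":[0.01,0.0,0],"rotation":[0,0,0]},{"jaw":0.0,"xyz":[0.005,0.0,0],"rotation":[0,0,0]},{"jaw":0.0,"xyz":[0,0,0],"rotation":[0,0,0]}]'

```text
time_s: 11.4
eef_pos: [0.5692, 0.046, 0.033]
tcp_rot: [[-0.032, 1.0, 0.0], [1.0, 0.032, 0.002], [0.002, 0.0, -1.0]]
force: [-0.3, 1.5, -1.5]
opening: 0.0165
grasp_force: 59.2
```

Emit:
servo_tool --series '[{"jaw":0.0,"xyz":[0.01,0.0,0],"rotation":[0,0,0]},{"jaw":0.0,"xyz":[0.01,0.0,0],"rotation":[0,0,0]},{"jaw":0.0,"xyz":[0.01,0.0,0],"rotation":[0,0,0]},{"jaw":0.0,"xyz":[0.01,0.0,0],"rotation":[0,0,0]},{"jaw":0.0,"xyz":[0,0,0],"rotation":[0,0,0]},{"jaw":0.0,"xyz":[0,0,0],"rotation":[0,0,0]}]'

```text
time_s: 12.0
eef_pos: [0.5678, 0.086, 0.0329]
tcp_rot: [[-0.031, 1.0, -0.0], [1.0, 0.031, 0.003], [0.003, 0.0, -1.0]]
force: [-0.4, 2.4, 0.7]
opening: 0.0172
grasp_force: 59.7
```

Emit:
servo_tool --series '[{"jaw":0.0,"xyz":[0.006,0.001,0],"rotation":[0,0,0]},{"jaw":0.0,"xyz":[0.006,0.001,0],"rotation":[0,0,0]},{"jaw":0.0,"xyz":[0.002,0.001,0],"rotation":[0,0,0]},{"jaw":0.0,"xyz":[0,0.0,0],"rotation":[0,0,0]},{"jaw":0.0,"xyz":[0,0,0],"rotation":[0,0,0]}]'

```text
time_s: 12.5
eef_pos: [0.5709, 0.0968, 0.0328]
tcp_rot: [[-0.029, 1.0, -0.0], [1.0, 0.029, -0.001], [-0.001, -0.0, -1.0]]
force: [-0.6, -3.0, 3.7]
opening: 0.0173
grasp_force: 60.2
```

Emit:
servo_tool --series '[{"jaw":0.0,"xyz":[0.004,0.001,0],"rotation":[0,0,0]},{"jaw":0.0,"xyz":[0,0.001,-0.0005],"rotation":[0,0,0]},{"jaw":0.0,"xyz":[0,0,0],"rotation":[0,0,0]}]'

```text
time_s: 12.8
eef_pos: [0.5713, 0.0993, 0.033]
tcp_rot: [[-0.027, 1.0, -0.003], [1.0, 0.027, -0.003], [-0.003, -0.003, -1.0]]
force: [-4.5, -6.9, 7.7]
opening: 0.0168
grasp_force: 60.5
```

Emit:
servo_tool --series '[{"jaw":0.0,"xyz":[0,0.002,0],"rotation":[0,0,0]},{"jaw":0.0,"xyz":[0,0.002,0],"rotation":[0,0,0]},{"jaw":0.0,"xyz":[0,0,0],"rotation":[0,0,0]}]'

```text
time_s: 13.1
eef_pos: [0.5716, 0.0993, 0.033]
tcp_rot: [[-0.028, 1.0, -0.01], [1.0, 0.028, -0.005], [-0.005, -0.01, -1.0]]
force: [-15.0, -8.5, 19.4]
opening: 0.0171
grasp_force: 62.2
```

Emit:
servo_tool --series '[{"jaw":0.0,"xyz":[0,-0.003,0],"rotation":[0,0,0]},{"jaw":0.0,"xyz":[0,-0.002,-0.0005],"rotation":[0,0,0]},{"jaw":0.0,"xyz":[0,0,0],"rotation":[0,0,0]}]'

```text
time_s: 13.4
eef_pos: [0.5709, 0.1015, 0.0332]
tcp_rot: [[-0.029, 1.0, -0.001], [1.0, 0.029, 0.0], [0.0, -0.001, -1.0]]
force: [0.1, -1.3, -2.4]
opening: 0.017
grasp_force: 59.2
```

Run:
```python
from h import *
o=get_obs(); c=grab_frame("scene"); b=grab_frame("side"); w=grab_frame("wrist")
np.save("w7.npy",np.r_[o["eef_pos"],o["tcp_rot"].ravel()]); cv2.imwrite("pics/sc7.png",c);cv2.imwrite("pics/sd7.png",b);cv2.imwrite("pics/w7.png",w)
A=cv2.resize(c[220:330,310:420],(600,600),interpolation=cv2.INTER_CUBIC)
B=cv2.resize(b[130:230,210:276],(198,300),interpolation=cv2.INTER_CUBIC)
W=cv2.resize(w[:200,150:420],(200,148)); R=np.zeros((600,200,3),np.uint8); R[:300,:198]=B; R[300:448]=W
cv2.imwrite("pics/v7.png",np.hstack([A,R]))
print(o["time_s"],o["eef_pos"],o["force"],o["torque"])
```

```text
13.4 [0.57089854 0.10152621 0.0332258 ] [ 0.05929884 -1.34928192 -2.36931685] [-0.32377361  0.04017367  0.07046203]
```

View pics/v7.png

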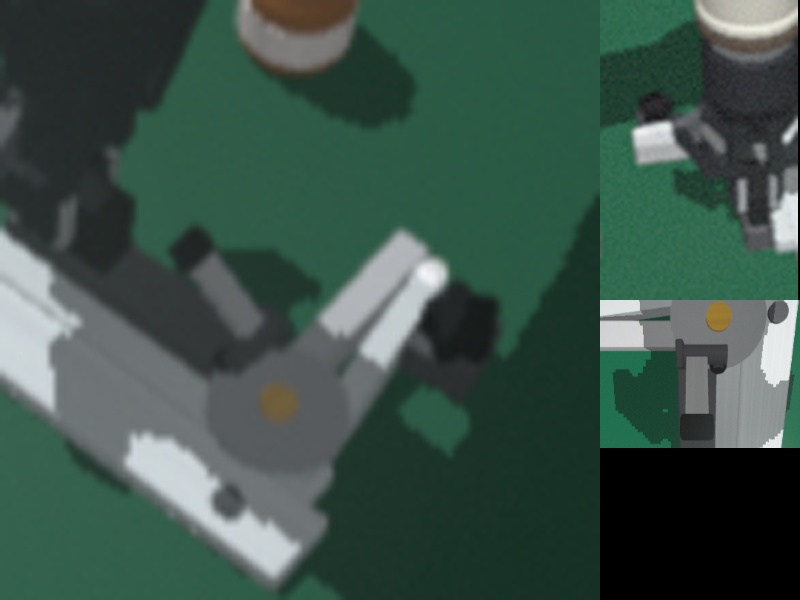

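The scene crop shows the blade almost parallel to the set arm with a narrow gap left, so the gauge needs to go roughly 10 mm further.

Emit:
servo_tool --series '[{"jaw":0.0,"xyz":[0.003,0,0],"rotation":[0,0,0]},{"jaw":0.0,"xyz":[0.003,0,0],"rotation":[0,0,0]},{"jaw":0.0,"xyz":[0.002,0,0],"rotation":[0,0,0]},{"jaw":0.0,"xyz":[0,0,0],"rotation":[0,0,0]}]'

```text
time_s: 13.95
eef_pos: [0.5709, 0.1107, 0.0336]
tcp_rot: [[-0.03, 1.0, -0.001], [1.0, 0.03, 0.001], [0.001, -0.001, -1.0]]
force: [-1.7, 0.9, -4.2]
opening: 0.0166
grasp_force: 58.9
```

Emit:
servo_tool --series '[{"jaw":0.0,"xyz":[0.001,0,0],"rotation":[0,0,0]},{"jaw":0.0,"xyz":[0.001,0,0],"rotation":[0,0,0]},{"jaw":0.0,"xyz":[0,0,0],"rotation":[0,0,0]}]'

```text
time_s: 14.25
eef_pos: [0.5709, 0.1115, 0.0336]
tcp_rot: [[-0.029, 1.0, -0.001], [1.0, 0.029, -0.0], [-0.0, -0.001, -1.0]]
force: [-2.0, -1.3, -4.5]
opening: 0.0168
grasp_force: 58.9
```

Emit:
servo_tool --series '[{"jaw":0.0,"xyz":[0.001,0,0],"rotation":[0,0,0]},{"jaw":0.0,"xyz":[0.001,0,0.0005],"rotation":[0,0,0]},{"jaw":0.0,"xyz":[0,0,0],"rotation":[0,0,0]}]'

```text
time_s: 14.55
eef_pos: [0.5709, 0.113, 0.0332]
tcp_rot: [[-0.029, 1.0, -0.001], [1.0, 0.029, -0.001], [-0.001, -0.001, -1.0]]
force: [-4.2, -4.2, -2.1]
opening: 0.0168
grasp_force: 59.3
```

Emit:
servo_tool --series '[{"jaw":0.0,"xyz":[0.001,0,0],"rotation":[0,0,0]},{"jaw":0.0,"xyz":[0.001,0,0],"rotation":[0,0,0]},{"jaw":0.0,"xyz":[0,0,0],"rotation":[0,0,0]}]'

```text
time_s: 14.85
eef_pos: [0.5709, 0.1131, 0.0333]
tcp_rot: [[-0.028, 1.0, -0.001], [1.0, 0.028, -0.004], [-0.004, -0.001, -1.0]]
force: [-5.3, -6.1, 0.2]
opening: 0.0168
grasp_force: 59.7
```

Emit:
servo_tool --series '[{"jaw":0.0,"xyz":[-0.001,0,0],"rotation":[0,0,0]},{"jaw":0.04,"xyz":[0,0,0],"rotation":[0,0,0]},{"jaw":0.04,"xyz":[0,0,0],"rotation":[0,0,0]},{"jaw":0.04,"xyz":[0,0,0],"rotation":[0,0,0]},{"jaw":0.04,"xyz":[0,0,-0.02],"rotation":[0,0,0]},{"jaw":0.04,"xyz":[0,0,-0.03],"rotation":[0,0,0]},{"jaw":0.04,"xyz":[0,0,-0.02],"rotation":[0,0,0]},{"jaw":0.0,"xyz":[0.02,0,0],"rotation":[0,0,0]},{"jaw":0.0,"xyz":[0.02,0,0],"rotation":[0,0,0]},{"jaw":0.0,"xyz":[0.016,0,0],"rotation":[0,0,0]},{"jaw":0.0,"xyz":[0,0,0],"rotation":[0,0,0]},{"jaw":0.0,"xyz":[0,0,0],"rotation":[0,0,0]}]'

```text
time_s: 16.05
eef_pos: [0.5696, 0.1707, 0.1032]
tcp_rot: [[-0.03, 1.0, -0.0], [1.0, 0.03, -0.0], [-0.0, -0.0, -1.0]]
force: [0.1, -0.2, -0.4]
opening: -0.0001
grasp_force: 0.0
```

Run:
```python
from h import *
np.set_printoptions(precision=4,suppress=True)
o=get_obs(); c=grab_frame("scene"); b=grab_frame("side"); w=grab_frame("wrist")
cv2.imwrite("pics/sc8.png",c);cv2.imwrite("pics/sd8.png",b);cv2.imwrite("pics/w8.png",w)
print(o["time_s"],o["eef_pos"],o["force"],o["opening"])
S=cam("scene")
for f in("sc7","sc8"):
    a=cv2.imread(f"pics/{f}.png"); m=cv2.inRange(cv2.cvtColor(a,cv2.COLOR_BGR2HSV),(12,90,70),(32,255,255)); m[:270]=0;m[310:]=0;m[:,:345]=0;m[:,375:]=0
    ys,xs=np.nonzero(m); print(f,len(xs),onplane(S,[xs.mean(),ys.mean()],.030)[0] if len(xs) else None)
# profile across blade/arm in scene, perpendicular to arm, near mid
g=cv2.cvtColor(cv2.imread("pics/sc8.png"),cv2.COLOR_BGR2GRAY)
u=np.array([.9876,.1571]) # approx
base=np.array([.579,.2262]);arm=np.array([-.988,-.155]);n=np.array([-.155,.988]); n=np.array([arm[1],-arm[0]])
for q in(.045,.06,.075,.09):
    P=[np.r_[base+arm*q+n*t,.021] for t in np.arange(-.03,.03,.002)]; px=proj(S,P)
    print(q,[int(g[int(round(v)),int(round(x))]) for x,v in px])
```

```text
16.05 [0.5696 0.1707 0.1032] [ 0.0679 -0.1955 -0.3669] -6.825528271408291e-05
sc7 29 [0.5767 0.2131 0.03  ]
sc8 26 [0.5772 0.2246 0.03  ]
0.045 [82, 78, 72, 78, 75, 78, 78, 105, 151, 179, 179, 180, 180, 178, 166, 166, 199, 203, 202, 202, 195, 156, 88, 59, 47, 48, 47, 48, 62, 70]
0.06 [78, 78, 77, 77, 77, 77, 89, 126, 163, 178, 180, 180, 180, 177, 162, 145, 165, 202, 203, 197, 173, 108, 75, 73, 64, 75, 64, 53, 42, 42]
0.075 [77, 77, 77, 77, 78, 78, 82, 106, 175, 182, 182, 181, 182, 180, 168, 166, 199, 202, 202, 201, 185, 90, 32, 33, 32, 35, 39, 39, 30, 33]
0.09 [75, 77, 77, 76, 75, 76, 83, 117, 153, 179, 182, 183, 183, 179, 179, 141, 184, 221, 233, 209, 209, 118, 71, 44, 40, 39, 39, 39, 39, 38]
```

The blade and arm lie flush, with an even seam along the arm and no dark gap. Now I press the lever.

Emit:
servo_tool --series '[{"jaw":0.0,"xyz":[0,-0.001,0.02],"rotation":[0,0,0]},{"jaw":0.0,"xyz":[0,0,0.012],"rotation":[0,0,0]},{"jaw":0.0,"xyz":[0,0,0.006],"rotation":[0,0,0]},{"jaw":0.0,"xyz":[0,0,0.006],"rotation":[0,0,0]},{"jaw":0.0,"xyz":[0,0,0.006],"rotation":[0,0,0]},{"jaw":0.0,"xyz":[0,0,0.005],"rotation":[0,0,0]},{"jaw":0.0,"xyz":[0,0,0.003],"rotation":[0,0,0]},{"jaw":0.0,"xyz":[0,0,0],"rotation":[0,0,0]},{"jaw":0.0,"xyz":[0,0,0],"rotation":[0,0,0]}]'

```text
time_s: 17.1
eef_pos: [0.5684, 0.1712, 0.0452]
tcp_rot: [[-0.029, 1.0, -0.0], [1.0, 0.029, 0.001], [0.001, -0.0, -1.0]]
force: [0.2, -0.2, 0.4]
opening: 0.0002
grasp_force: 0.0
```

Emit:
servo_tool --series '[{"jaw":0.0,"xyz":[0,0,0.001],"rotation":[0,0,0]},{"jaw":0.0,"xyz":[0,0,0.001],"rotation":[0,0,0]},{"jaw":0.0,"xyz":[0,0,0.001],"rotation":[0,0,0]},{"jaw":0.0,"xyz":[0,0,0],"rotation":[0,0,0]}]'

```text
time_s: 17.5
eef_pos: [0.5688, 0.1711, 0.0437]
tcp_rot: [[-0.029, 1.0, 0.001], [1.0, 0.029, -0.0], [-0.0, 0.001, -1.0]]
force: [-3.4, -2.0, 12.7]
opening: -0.0
grasp_force: 6.3
```

Emit:
servo_tool --series '[{"jaw":0.0,"xyz":[-0.003,0,0.001],"rotation":[0,0,0]},{"jaw":0.0,"xyz":[0,0,0.0],"rotation":[0,0,0]},{"jaw":0.0,"xyz":[0,0,0],"rotation":[0,0,0]},{"jaw":0.0,"xyz":[0,0,-0.01],"rotation":[0,0,0]},{"jaw":0.0,"xyz":[0,0,-0.025],"rotation":[0,0,0]},{"jaw":0.0,"xyz":[0,0,-0.027],"rotation":[0,0,0]},{"jaw":0.04,"xyz":[-0.025,0,0],"rotation":[0,0,0]},{"jaw":0.04,"xyz":[-0.028,0,0],"rotation":[0,0,0]},{"jaw":0.04,"xyz":[0,0,0],"rotation":[0,0,0]},{"jaw":0.04,"xyz":[0,0,0],"rotation":[0,0,0]}]'

```text
time_s: 18.5
eef_pos: [0.5703, 0.1137, 0.1032]
tcp_rot: [[-0.027, 1.0, -0.0], [1.0, 0.027, 0.0], [0.0, -0.0, -1.0]]
force: [-0.6, 0.4, 0.6]
opening: 0.0402
grasp_force: 0.0
```

Run:
```python
from h import *
np.set_printoptions(precision=4,suppress=True)
o=get_obs(); w=grab_frame("wrist"); c=grab_frame("scene"); cv2.imwrite("pics/w9.png",w); cv2.imwrite("pics/sc9.png",c)
R=o["tcp_rot"]; C=cam("wrist",o); p=o["eef_pos"]
print(o["time_s"],p,o["force"])
m=cv2.inRange(cv2.cvtColor(w,cv2.COLOR_BGR2HSV),(15,100,100),(35,255,255)); ys,xs=np.nonzero(m); k=ys<150
X=onplane(C,[np.median(xs[k]),np.median(ys[k])],.030)[0] if k.any() else None; print("corner",k.sum(),X)
S=cam("scene"); m=cv2.inRange(cv2.cvtColor(c,cv2.COLOR_BGR2HSV),(12,90,70),(32,255,255)); m[:270]=0;m[310:]=0;m[:,:345]=0;m[:,375:]=0
ys,xs=np.nonzero(m); X2=onplane(S,[xs.mean(),ys.mean()],.030)[0]; print("scene corner",X2)
Y=np.array([-.03,.9995,0]);Xb=np.array([.9995,.03,0]); c0=np.array([.5786,.2262,0])
f=lambda x,y,z:c0+x*Xb+y*Y+[0,0,z]
print("expected tip closed/open px wrist",proj(C,[f(-.012,-.063,.044),f(-.012,-.052,.069)]),"scene",proj(S,[f(-.012,-.063,.044),f(-.012,-.052,.069)]))
g=cv2.cvtColor(w,cv2.COLOR_BGR2GRAY); u=int(proj(C,f(-.012,-.063,.044))[0,0]); print("col",u,[int(x) for x in g[60:260:4,u]])
```

```text
18.5 [0.5703 0.1137 0.1032] [-0.5958  0.4495  0.6314]
corner 453 [0.5794 0.2263 0.03  ]
scene corner [0.5763 0.2245 0.03  ]
expected tip closed/open px wrist [[280.6682 157.4424]
 [280.5271 144.5936]] scene [[344.7394 272.7956]
 [350.1152 269.0525]]
col 280 [117, 117, 118, 115, 117, 60, 67, 63, 63, 127, 127, 128, 127, 127, 124, 126, 126, 125, 213, 213, 212, 213, 198, 62, 66, 69, 74, 77, 75, 76, 78, 78, 59, 61, 62, 66, 79, 80, 82, 82, 80, 83, 83, 81, 85, 83, 85, 85, 84, 84]
```

The dark lever tab now starts at row 152 of the wrist picture, which matches the closed position, and the gauge has not moved. Next I regrip and lift.

Emit:
servo_tool --series '[{"jaw":0.04,"xyz":[0.004,0,0.025],"rotation":[0,0,0]},{"jaw":0.04,"xyz":[0,0,0.025],"rotation":[0,0,0]},{"jaw":0.04,"xyz":[0,0,0.015],"rotation":[0,0,0]},{"jaw":0.04,"xyz":[0,0,0.006],"rotation":[0,0,0]},{"jaw":0.0,"xyz":[0,0,0],"rotation":[0,0,0]},{"jaw":0.0,"xyz":[0,0,0],"rotation":[0,0,0]},{"jaw":0.0,"xyz":[0,0,0],"rotation":[0,0,0]},{"jaw":0.0,"xyz":[0,0,0],"rotation":[0,0,0]},{"jaw":0.0,"xyz":[0,0,0],"rotation":[0,0,0]},{"jaw":0.0,"xyz":[0,0,0],"rotation":[0,0,0]}]' --newtons 80

```text
time_s: 19.6
eef_pos: [0.5705, 0.1187, 0.0329]
tcp_rot: [[-0.029, 1.0, 0.001], [1.0, 0.029, 0.0], [0.0, 0.001, -1.0]]
force: [-0.1, 0.4, 0.3]
opening: 0.0165
grasp_force: 79.4
```

Emit:
servo_tool --series '[{"jaw":0.0,"xyz":[-0.003,-0.002,0],"rotation":[0,0,0]},{"jaw":0.0,"xyz":[-0.004,-0.002,-0.003],"rotation":[0,0,0]},{"jaw":0.0,"xyz":[0,0,-0.015],"rotation":[0,0,0]},{"jaw":0.0,"xyz":[0,0,-0.03],"rotation":[0,0,0]},{"jaw":0.0,"xyz":[0,0,-0.03],"rotation":[0,0,0]},{"jaw":0.0,"xyz":[-0.015,0,0],"rotation":[0,0,0]},{"jaw":0.0,"xyz":[-0.03,0,0],"rotation":[0,0,0]},{"jaw":0.0,"xyz":[-0.04,0,0],"rotation":[0,0,0]},{"jaw":0.0,"xyz":[-0.04,0,0],"rotation":[0,0,0]},{"jaw":0.0,"xyz":[-0.04,0,0],"rotation":[0,0,0]},{"jaw":0.0,"xyz":[-0.04,0,0],"rotation":[0,0,0]},{"jaw":0.0,"xyz":[-0.04,-0.003,0],"rotation":[0,0,0]}]'

```text
time_s: 20.8
eef_pos: [0.5695, -0.1367, 0.1097]
tcp_rot: [[-0.028, 1.0, -0.001], [1.0, 0.028, -0.001], [-0.001, -0.001, -1.0]]
force: [0.4, 0.7, -3.8]
opening: 0.0168
grasp_force: 78.9
```

Emit:
servo_tool --series '[{"jaw":0.0,"xyz":[-0.04,0,0],"rotation":[0,0,0]},{"jaw":0.0,"xyz":[-0.035,0,0],"rotation":[0,0,0]},{"jaw":0.0,"xyz":[-0.02,0,0],"rotation":[0,0,0]},{"jaw":0.0,"xyz":[0,0,0],"rotation":[0,0,0]},{"jaw":0.0,"xyz":[0,0,0],"rotation":[0,0,0]},{"jaw":0.0,"xyz":[0,0,0],"rotation":[0,0,0]}]'

```text
time_s: 21.4
eef_pos: [0.5727, -0.2273, 0.11]
tcp_rot: [[-0.03, 1.0, -0.001], [1.0, 0.03, 0.001], [0.001, -0.001, -1.0]]
force: [-0.3, 0.1, -4.8]
opening: 0.0165
grasp_force: 78.8
```

Run:
```python
from h import *
o=get_obs(); a=grab_frame("wrist"); np.save("w10.npy",np.r_[o["eef_pos"],o["tcp_rot"].ravel()])
cv2.imwrite("pics/w10.png",a); c=grab_frame("side"); cv2.imwrite("pics/sd10.png",c)
A=cv2.resize(a,(560,420)); B=cv2.resize(c[180:340,180:340],(240,240)); v=np.zeros((420,800,3),np.uint8); v[:,:560]=A; v[:240,560:]=B
cv2.imwrite("pics/v10.png",v)
print(o["time_s"],o["eef_pos"],o["tcp_rot"],o["force"])
```

```text
21.4 [ 0.5727493  -0.2272796   0.10999032] [[-3.04534773e-02  9.99535939e-01 -7.01782993e-04]
 [ 9.99535676e-01  3.04541630e-02  9.88119639e-04]
 [ 1.00903330e-03 -6.71365459e-04 -9.99999266e-01]] [-0.28797926  0.08055019 -4.76989164]
```

View pics/v10.png

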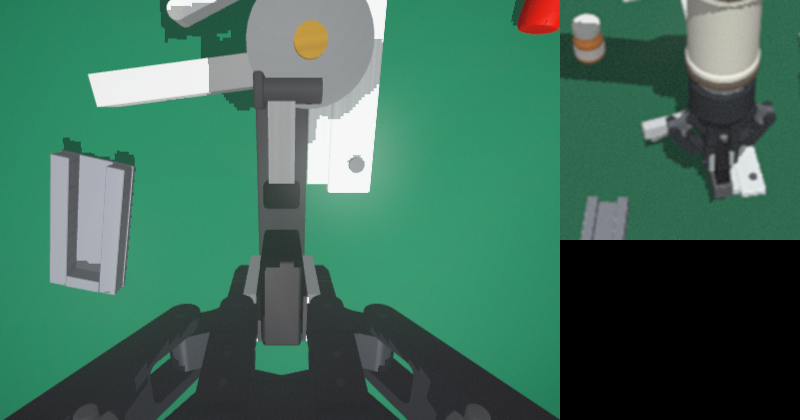

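The lever is down and the blade is held. The loose arm's tip is at (170,12), ahead of the blade, whose tip is at (92,75), and the fence end is at about (308,184).

Run:
```python
from h import *
np.set_printoptions(precision=4,suppress=True)
p=np.load("w10.npy"); R=p[3:].reshape(3,3); C=cam("wrist",dict(eef_pos=p[:3],tcp_rot=R))
print("arm tip",onplane(C,[[172,20],[230,0]],.02),"hole",onplane(C,[[356,163]],.012),"fence end",onplane(C,[[310,183],[328,184]],.012))
X=onplane(C,[[311,39]],p[2]-.003); print("screw",X,(R.T@(X[0]-p[:3])))
print("blade outer edge",onplane(C,[[90,74],[207,58]],p[2]-.033+.022))
```

```text
arm tip [[ 0.4975 -0.0958  0.02  ]
 [ 0.5354 -0.0834  0.02  ]] hole [[ 0.6287 -0.1865  0.012 ]] fence end [[ 0.5944 -0.2033  0.012 ]
 [ 0.6085 -0.2037  0.012 ]]
screw [[ 0.5816 -0.12    0.107 ]] [0.1069 0.0122 0.0031]
blade outer edge [[ 0.4836 -0.1357  0.099 ]
 [ 0.5366 -0.1275  0.099 ]]
```

Emit:
servo_tool --series '[{"jaw":0.0,"xyz":[0,0,0.02],"rotation":[0,0,0]},{"jaw":0.0,"xyz":[0,0,0.025],"rotation":[0,0,0]},{"jaw":0.0,"xyz":[0,0,0.02],"rotation":[0,0,0]},{"jaw":0.0,"xyz":[0,0,0.01],"rotation":[0,0,0]},{"jaw":0.0,"xyz":[0,0,0.002],"rotation":[0,0,0]},{"jaw":0.0,"xyz":[0,0,0],"rotation":[0,0,0]},{"jaw":0.0,"xyz":[0,0,0],"rotation":[0,0,0]}]'

```text
time_s: 22.2
eef_pos: [0.5737, -0.2283, 0.0337]
tcp_rot: [[-0.029, 1.0, 0.001], [1.0, 0.029, -0.0], [-0.0, 0.001, -1.0]]
force: [0.2, 0.0, -2.9]
opening: 0.0171
grasp_force: 78.9
```

Emit:
servo_tool --series '[{"jaw":0.0,"xyz":[0.01,0.001,0],"rotation":[0,0,0]},{"jaw":0.0,"xyz":[0.01,0.001,0],"rotation":[0,0,0]},{"jaw":0.0,"xyz":[0.01,0.001,0],"rotation":[0,0,0]},{"jaw":0.0,"xyz":[0.01,0.001,0],"rotation":[0,0,0]},{"jaw":0.0,"xyz":[0.01,0,0],"rotation":[0,0,0]},{"jaw":0.0,"xyz":[0.005,0,0],"rotation":[0,0,0]},{"jaw":0.0,"xyz":[0,0,0],"rotation":[0,0,0]},{"jaw":0.0,"xyz":[0,0,0],"rotation":[0,0,0]}]'

```text
time_s: 23.0
eef_pos: [0.5756, -0.1734, 0.0333]
tcp_rot: [[-0.029, 1.0, -0.0], [1.0, 0.029, -0.0], [-0.0, -0.0, -1.0]]
force: [-0.3, -1.1, -4.9]
opening: 0.0166
grasp_force: 78.9
```

Emit:
servo_tool --series '[{"jaw":0.0,"xyz":[0.005,0.001,0],"rotation":[0,0,0]},{"jaw":0.0,"xyz":[0.004,0.001,0],"rotation":[0,0,0]},{"jaw":0.0,"xyz":[0,0,0],"rotation":[0,0,0]},{"jaw":0.0,"xyz":[0,0,0],"rotation":[0,0,0]}]'

```text
time_s: 23.4
eef_pos: [0.5775, -0.1639, 0.0333]
tcp_rot: [[-0.029, 1.0, 0.0], [1.0, 0.029, 0.0], [0.0, 0.0, -1.0]]
force: [-0.5, 0.0, -4.2]
opening: 0.0167
grasp_force: 78.9
```

Emit:
servo_tool --series '[{"jaw":0.0,"xyz":[0.001,0,0],"rotation":[0,0,0]},{"jaw":0.0,"xyz":[0.001,0,0.0005],"rotation":[0,0,0]},{"jaw":0.0,"xyz":[0.001,0,0],"rotation":[0,0,0]},{"jaw":0.0,"xyz":[0,0,0],"rotation":[0,0,0]}]'

```text
time_s: 23.8
eef_pos: [0.5775, -0.1616, 0.033]
tcp_rot: [[-0.029, 1.0, 0.0], [1.0, 0.029, -0.0], [-0.0, 0.0, -1.0]]
force: [-0.5, -2.2, -2.6]
opening: 0.0166
grasp_force: 79.3
```

Emit:
servo_tool --series '[{"jaw":0.0,"xyz":[0.001,0,0],"rotation":[0,0,0]},{"jaw":0.0,"xyz":[0.001,0,0],"rotation":[0,0,0]},{"jaw":0.0,"xyz":[0,0,0],"rotation":[0,0,0]}]'

```text
time_s: 24.1
eef_pos: [0.5774, -0.1606, 0.0331]
tcp_rot: [[-0.028, 1.0, 0.0], [1.0, 0.028, -0.002], [-0.002, 0.0, -1.0]]
force: [0.8, -5.2, -1.4]
opening: 0.0168
grasp_force: 79.3
```

Emit:
servo_tool --series '[{"jaw":0.0,"xyz":[0,0.001,0],"rotation":[0,0,0]},{"jaw":0.0,"xyz":[0,0.001,0],"rotation":[0,0,0]},{"jaw":0.0,"xyz":[0,0,0],"rotation":[0,0,0]}]'

```text
time_s: 24.4
eef_pos: [0.578, -0.1607, 0.0329]
tcp_rot: [[-0.028, 1.0, -0.003], [1.0, 0.028, -0.002], [-0.002, -0.003, -1.0]]
force: [-3.8, -4.7, 2.2]
opening: 0.0165
grasp_force: 80.0
```

Emit:
servo_tool --series '[{"jaw":0.0,"xyz":[0.001,0.001,0],"rotation":[0,0,0]},{"jaw":0.0,"xyz":[0,0,0],"rotation":[0,0,0]},{"jaw":0.0,"xyz":[0,0,0],"rotation":[0,0,0]}]'

```text
time_s: 24.7
eef_pos: [0.5785, -0.1606, 0.0329]
tcp_rot: [[-0.028, 1.0, -0.003], [1.0, 0.028, -0.003], [-0.003, -0.004, -1.0]]
force: [-4.4, -7.3, 4.0]
opening: 0.0164
grasp_force: 80.2
```

Emit:
servo_tool --series '[{"jaw":0.0,"xyz":[-0.001,-0.001,0],"rotation":[0,0,0]},{"jaw":0.0,"xyz":[0,0,0],"rotation":[0,0,0]},{"jaw":0.04,"xyz":[0,0,0],"rotation":[0,0,0]},{"jaw":0.04,"xyz":[0,0,0],"rotation":[0,0,0]},{"jaw":0.04,"xyz":[0,0,0],"rotation":[0,0,0]},{"jaw":0.04,"xyz":[0,0,-0.02],"rotation":[0,0,0]},{"jaw":0.04,"xyz":[0,0,-0.035],"rotation":[0,0,0]},{"jaw":0.04,"xyz":[0,0,-0.035],"rotation":[0,0,0]},{"jaw":0.04,"xyz":[-0.04,0,-0.03],"rotation":[0,0,0]},{"jaw":0.04,"xyz":[-0.04,0,-0.02],"rotation":[0,0,0]},{"jaw":0.04,"xyz":[0,0,0],"rotation":[0,0,0]},{"jaw":0.04,"xyz":[0,0,0],"rotation":[0,0,0]}]'

```text
time_s: 25.9
eef_pos: [0.5818, -0.2404, 0.1733]
tcp_rot: [[-0.026, 1.0, 0.001], [1.0, 0.026, -0.0], [-0.0, 0.001, -1.0]]
force: [-0.1, 1.0, -0.8]
opening: 0.04
grasp_force: 0.0
```

Run:
```python
from h import *
np.set_printoptions(precision=4,suppress=True)
o=get_obs(); w=grab_frame("wrist"); s=grab_frame("scene"); d=grab_frame("side"); C=cam("wrist",o)
for n,i in(("w11",w),("sc11",s),("sd11",d)): cv2.imwrite(f"pics/{n}.png",i)
print(o["time_s"],o["eef_pos"],o["force"])
m=cv2.inRange(cv2.cvtColor(w,cv2.COLOR_BGR2HSV),(15,100,100),(35,255,255)); ys,xs=np.nonzero(m); print("corner",len(xs),onplane(C,[np.median(xs),np.median(ys)],.03)[0])
S=cam("scene")
def prof(name,img,C,base,z):
    g=cv2.cvtColor(img,cv2.COLOR_BGR2GRAY); print(name)
    arm=np.array([-.988,-.155]); n=np.array([-.155,.988]); n=np.array([arm[1],-arm[0]])
    for q in(.04,.055,.07,.085):
        P=[np.r_[base+arm*q+n*t,z] for t in np.arange(-.03,.03,.002)]; px=proj(C,P)
        print(q,[int(g[int(round(v)),int(round(u))]) if 0<=v<419 and 0<=u<559 else -1 for u,v in px])
prof("scene loose",s,S,np.array([.5872,-.0536]),.021); prof("scene set",s,S,np.array([.5794,.2263]),.021); prof("wrist loose",w,C,np.array([.5872,-.0536]),.021)
```

```text
25.9 [ 0.5818 -0.2404  0.1733] [-0.0567  1.0284 -0.7704]
corner 1 [ 0.7455 -0.0937  0.03  ]
scene loose
0.04 [55, 54, 54, 55, 57, 72, 59, 91, 91, 100, 102, 102, 100, 102, 102, 120, 167, 133, 133, 169, 115, 115, 100, 98, 90, 72, 54, 49, 49, 50]
0.055 [50, 49, 50, 50, 50, 57, 87, 139, 174, 181, 182, 182, 177, 177, 163, 166, 199, 199, 203, 198, 177, 138, 107, 96, 96, 66, 51, 51, 49, 52]
0.07 [80, 80, 80, 80, 80, 89, 89, 154, 177, 177, 182, 182, 181, 177, 160, 167, 167, 198, 202, 202, 169, 123, 123, 98, 89, 73, 54, 49, 51, 51]
0.085 [79, 78, 78, 78, 80, 80, 91, 164, 164, 182, 182, 182, 180, 167, 167, 164, 195, 202, 201, 196, 137, 137, 106, 93, 71, 71, 54, 67, 51, 55]
scene set
0.04 [79, 78, 78, 77, 78, 77, 77, 78, 77, 77, 78, 77, 77, 82, 112, 196, 203, 203, 204, 204, 185, 139, 77, 54, 50, 49, 48, 52, 74, 75]
0.055 [78, 77, 77, 77, 77, 78, 77, 77, 77, 77, 77, 76, 77, 93, 93, 141, 200, 203, 202, 200, 194, 154, 69, 50, 51, 51, 49, 49, 49, 49]
0.07 [77, 76, 77, 76, 76, 77, 76, 76, 76, 76, 76, 76, 76, 81, 112, 195, 195, 202, 203, 202, 175, 101, 46, 46, 44, 35, 33, 35, 31, 31]
0.085 [75, 75, 76, 75, 75, 75, 75, 76, 75, 75, 74, 75, 75, 76, 94, 178, 199, 200, 199, 199, 156, 106, 41, 40, 40, 40, 40, 40, 39, 40]
wrist loose
0.04 [67, 71, 71, 68, 71, 101, -1, -1, -1, -1, -1, -1, -1, -1, -1, -1, -1, -1, -1, -1, -1, -1, -1, -1, -1, -1, -1, -1, -1, -1]
0.055 [71, 70, 69, 69, 69, 134, 181, -1, -1, -1, -1, -1, -1, -1, -1, -1, -1, -1, -1, -1, -1, -1, -1, -1, -1, -1, -1, -1, -1, -1]
0.07 [67, 68, 105, 105, 112, 133, 172, 183, -1, -1, -1, -1, -1, -1, -1, -1, -1, -1, -1, -1, -1, -1, -1, -1, -1, -1, -1, -1, -1, -1]
0.085 [112, 112, 111, 109, 110, 122, 184, 181, 230, -1, -1, -1, -1, -1, -1, -1, -1, -1, -1, -1, -1, -1, -1, -1, -1, -1, -1, -1, -1, -1]
```

The loose arm shows the same offsets as the set arm, and the blade lies flush against it. I'll check the corner and hand in.

Run:
```python
from h import *
np.set_printoptions(precision=4,suppress=True)
S=cam("scene"); a=cv2.imread("pics/sc11.png"); u,v=proj(S,[.5872,-.0536,.03])[0].astype(int)
m=cv2.inRange(cv2.cvtColor(a,cv2.COLOR_BGR2HSV),(12,80,60),(32,255,255)); k=np.zeros_like(m); k[v-14:v+15,u-14:u+15]=1; ys,xs=np.nonzero(m*k)
X=onplane(S,[xs.mean(),ys.mean()],.03)[0]; print(len(xs),"loose scene corner",X,"nested set scene read .5763-.5772,.2245 -> delta",X[:2]-[.5768,.2245],"want [.0078,-.280]")
```

```text
20 loose scene corner [ 0.5845 -0.0561  0.03  ] nested set scene read .5763-.5772,.2245 -> delta [ 0.0077 -0.2806] want [.0078,-.280]
```

```bash
python3 -c "
from plant import *
print(finish_job())"
```

```text
the job is handed in; nothing more can be done
None
```

I handed the job in with the locked gauge lying home in the loose bracket's corner and the loose arm parallel to the set arm; images and contact forces agreed, but no verdict came back.

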